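# Latch the detergent cage's gate open

### The job

The detergent cage is to be restocked: ease the gate in to free its thumb latch, lift the latch bar out of the hook keeper, swing the gate open and drop the bar into the hold-back fork on the side screen, so that the gate stays open by itself when you let go. Feel for where the bar is free and where the gate comes to rest, never force the bar against keeper or fork, do not slam the gate, and leave everything else on and around the cage as it stands.

Things in the scene. Friction and masses are not known exactly. Their poses are not given: they have to be found in the camera images.
- cage: grey wire detergent cage fixed to the table, 200 mm deep, 245 mm tall, wire roof. Origin: foot of the gate's vertical hinge axis, on the table. x points into the cage (away from the robot), y along the closed gate from hinge to latch post, z up. All notes in mm. Gate: tube frame 16 thick centred on x = 0, y 8 to 200, top at z = 245; it swings towards the robot (its +y turns to -x)
- gate (a joint): gate angle, rad: 0 closed, resting out against the keeper; negative pushed in (to about -0.04); grows as it opens towards the robot; 1.571 square to the cage front; hard stop 1.75. Slight hinge friction: it stays where it is left
- latch_bar (a joint): angle of the latch bar on the gate, rad: 0 level, as it lies on the floor of keeper or fork; grows as the tab is lifted; stops at -0.10 (hanging free) and 0.20. The bar weighs about 0.2 kg, unsprung: it falls by its own weight
- bar_pivot (a point): pivot of the latch bar, 55 mm from the hinge axis, 222 mm up, 17 mm in front of the gate's middle plane. The bar is flat steel, 8 mm thick across the gate, 14 mm high, and runs along the gate's front to 256 mm from the hinge axis, past the gate's edge. The point turns with the bar: x across the gate (into the cage when closed), y along the bar
- thumb_tab (a point): grip point of the bar's upright steel thumb tab, 15 mm below its top; 95 mm along the bar from the pivot and 53 mm above it. The tab is 10 mm thick across the gate, 26 mm wide, and stands 45 mm above the gate's top: pinch it from above, fingers closing across the gate. Axes as bar_pivot
- keeper: 20 mm square latch post with the hook keeper; origin: foot of the post, axes as the cage's. The bar lies on the keeper's floor (z = 215) between the post's face (10 in front of the origin) and a lip. More than 25 N between bar and keeper or post bends the latch. Steel on steel, friction 0.25
- keeper_slot (a point): middle of the keeper's floor, 215 mm up, 223 mm from the hinge axis. The lip's top hooks 5 mm back over the bar and ends 22 mm above the floor; a sprung buffer behind the gate holds the bar out under this hook, so a plain lift jams. Pushing the gate in (8 to 12 N at the tab) frees it after 5 mm at the keeper; after 9 mm the bar meets the post, hard. Free, it must rise 22 mm (0.14 rad)
- holdback: side screen of the cage, 200 mm tall, with the hold-back post at the end near the robot; origin: foot of that post, axes as the cage's. The steel fork on it holds the open gate's bar. A sprung buffer on its bracket meets the gate's free edge just before the bar is past the near lip: 2 to 3 N at the tab at first, about 7 N when the bar meets the far tine, hard. Over 25 N bends the fork
- fork_nominal (a point): where the fork's slot floor is by the drawing (215 mm up, 243 mm from the hinge axis, bar there at gate angle 1.571); axes as the cage's. Slot along x, 20 long, y -10 to +5: far tine on -y 45 high, near lip on +y 6 thick, 10 high. The real fork is clamped up to 12 mm off along y: not reported, feel or see it. Let go, the buffer presses the lowered bar against the near lip
- detergent: white detergent bottle, 72 mm across, 190 mm tall, standing inside the cage; bystander; origin at the centre of its underside
- tablet_tub: blue jar of tablets, 84 mm across, 110 mm tall, standing inside the cage; bystander; origin at the centre of its underside
- softener: blue softener bottle, 74 mm across, 220 mm tall, on the table right of the cage; bystander; origin at the centre of its underside
- dosing_cup: white dosing cup, 64 mm across, 60 mm tall, on the table just outside the gate's sweep; bystander; origin at the centre of its underside
- spray_can: spray can, 56 mm across, 170 mm tall, on the table beside the latch post; bystander; origin at the centre of its underside
- peg_basket: grey open basket 160 x 200 x 80 mm on the table at the right; bystander; origin at the centre of its underside
- brush: wooden laundry brush lying on the table at the left; bystander; origin under its middle

How it is judged (in metres and radians):
On the way, in this order (a step that is already met when the one before it is completed fails the run):
1. the latch bar is lifted clear of the keeper while the gate is still at the keeper (value of joint latch_bar above 0.12 rad and value of joint gate below 0.12 rad), for 0.05 s.
2. the gate is swung open by more than 1.2 rad (value of joint gate above 1.2 rad), for 0.1 s.
At the end, for the whole second after the job is handed in: the gate stands open at 1.50 to 1.66 rad, the latch bar lies level (within 0.03 rad) on the floor of the hold-back fork, between its lip and tine, and the gate is at rest (value of joint gate between 1.5 and 1.66 rad and value of joint latch_bar between -0.03 and 0.03 rad and velocity of joint gate between -0.03 and 0.03 rad/s); the robot touches nothing.
It fails at once if more than 25 N between the latch bar and the keeper or its post (contact force between latch_bar and keeper above 25 N).
It fails at once if more than 25 N between the latch bar and the hold-back fork (contact force between latch_bar and holdback above 25 N).
It fails at once if the gate is slammed (faster than 2.5 rad/s) (velocity of joint gate above 2.5 rad/s or velocity of joint gate below -2.5 rad/s).
It fails at once if a bystander is moved by more than 30 mm (distance of any of detergent, tablet_tub, softener, dosing_cup, spray_can, brush, peg_basket from where it was at the start of the episode above 0.03 m).
It also fails if it takes over 61 s, if anything falls off the work surface, if the arm or the gripper's body presses on something with over 40 N, if the wrist force passes 120 N, or if a joint passes its speed limit or range.

### The arm

A 6-joint arm with a two-finger parallel gripper is mounted at the origin on the work surface. World frame = base frame: x ahead of the robot, y to its left, z up, the work surface at z = 0. Lengths are in m, angles in degrees, forces in N, time in s.
With the tool pointing down it reaches from about 0.25 to 0.725 m from the base axis. Payload 9.7 kg.
Tool frame: the origin (TCP) lies midway between the tips of the shut fingers; the grasp point (between the pads) lies 19 mm behind it (bot.hold_point_z is the distance from the TCP to the grasp point, in m); z points along the fingers, y is the line along which they close (so a half turn about z gives the same grasp; the last joint's range is limited). The gripper opens to 85 mm and grips with 20 to 120 N. Pads are 22 mm wide; open, the fingers measure 114 mm over their backs; the gripper's body (76 mm by 85 mm) begins 54 mm behind the grasp point. The pads swing forward as they close: fully open they stand 13 mm farther back than shut.
Start: joints at [-73.797, 4.979, 10.078, 95.1, 0, 90], TCP at [0.153, -0.528, 0.231] pointing down, gripper open.
Joint ranges: [-179.16, 179.16], [-48.56, 103.87], [-65.8, 70.77], [-126.05, 130.52], [-82.76, 87.17], [-180, 180]. Speed limits (degrees/s): [127.2, 127.2, 147.25, 180, 180, 180].

### API

Orientations are given as [roll, pitch, yaw] about the fixed x, y, z axes, in that order (R = Rz(yaw) Ry(pitch) Rx(roll)).
In Python, from workcell import bot gives the robot as it stands.
- The arm moves only by the tool play_rows, never from a script. Its argument "steps" is a list that holds one entry, the list of rows, each a list of 4 numbers: the shift along the tool's x, y, z in m, then the turn about the tool's z in rad. In form: [[[tx, ty, tz, yaw], ...]]. A call has exactly 5 rows; each row shifts and turns the commanded pose from where the row before left it, along the tool's axes as they then stand; what a row does not reach is not made up. A row lasts 1/12 s, in which the tool goes at most 41.7 mm and 7.16 degrees, less where a joint would pass 70% of its speed; a pose out of reach is approached as far as the arm can. A call is refused whole if a number of a shift passes 0.0417 or a number of a turn 0.125, either way. A call with a gripper value outside its range is refused whole. "gripper" is the finger opening in m, from 0 to 0.0854, set as the call begins (left out, the last holds). The fingers move at their own pace and stop on an object; "squeeze" is the grip in N (left out, the last holds). Time passes only in rows, so rows that do not move let the fingers close, or fill a call up. It gives the time, the measured TCP pose, the force, the opening and the grip force at its end, in the units of the state.
- bot.get_obs(): the state, without advancing time (a new reading comes with each control period).
- bot.camera(name): name is "scene" or "top" or "wrist"; returns a dict with "img" (420x560x3 uint8, blue, green, red), "vfov" (degrees; the focal length in pixels is half the picture's height over the tangent of half this angle, whatever the lens; pixels are square), "cx", "cy" (the principal point, pixels), "xyz" and "attitude" of the camera in the world. Camera axes: x right, y down, z forward; pixel columns grow to the right and rows downward; lengths in m; the calibration is good to about 2 mm. A picture is of the moment at which its call begins. There is no depth.
- bot.job_done(): hands the job in; it is judged then, once.
The state is a dict: "time": time; "q": joint angles; "qd": joint speeds; "joint_efforts": joint torques, N m; "ee_pos": TCP position; "tcp_rot": TCP orientation; "wrist_force": force on the tool from outside, world axes, zero at the start; "torque": the same for the moment, N m; "opening": finger opening in m; "grasp_force": force on a finger pad.
Only numpy, scipy, OpenCV 4.12 (cv2) and the standard library are available. Lean on these libraries where they do the work, as an engineer would, in place of code of your own. Each camera call takes 0.05 s, during which the arm holds its last target. There are 200 camera calls.

## Working session

There is one attempt and no reset: what is moved stays moved. The work goes in short steps, Python scripts to look and compute and a tool call to move; the robot and the scene stay as the last step left them, time stands still between calls to the robot, and variables do not carry over. Pictures are saved under pics/ and viewed, at most 12 in all, crops included, and the job is handed in when it is done.

Besides the shell and the picture viewer there is one more tool, called after ">>>" as name([rows], argument=value, ...), one row to a line, values as JSON. play_rows: Moves the arm, as the interface text tells. Its arguments: {"type":"object","properties":{"steps":{"type":"array","items":{"type":"array","items":{"type":"array","items":{"type":"number"}}}},"gripper":{"type":"number"},"squeeze":{"type":"number"}},"required":["steps"]}

```bash
mkdir -p pics; ls; python3 - <<'E'
from workcell import bot
import cv2
o=bot.get_obs();print(o)
print(bot.hold_point_z)
for n in("scene","top"):
    c=bot.camera(n);cv2.imwrite(f"pics/{n}0.png",c["img"]);print(n,{k:v for k,v in c.items() if k!="img"})
E
```

```text
pics
{'time': 0.0, 'q': array([-7.37962149e+01,  5.01065680e+00,  1.00331615e+01,  9.50975905e+01,
        1.96055027e-03,  9.00020130e+01]), 'qd': array([ 4.19325157e-02, -8.24172538e-02, -1.09618014e-01,  1.08596350e-03,
        1.71296350e-05,  3.64429676e-02]), 'joint_efforts': array([ 3.98297561e-04, -5.20392287e+01,  4.64799142e+01,  1.64695247e-02,
        3.07188770e-05,  1.21109889e-05]), 'ee_pos': array([ 0.15342712, -0.52793446,  0.23057573]), 'tcp_rot': array([-1.79924914e+02, -1.95791059e-03,  1.62017696e+01]), 'wrist_force': array([ 0.8751081 ,  1.22183448, -0.33491167]), 'torque': array([-0.01327042,  0.02322238, -0.04438636]), 'grasp_force': 0.0, 'opening': 0.08549224364108243}
0.0187
scene {'vfov': 45.66511294341113, 'cx': 272.8363267771418, 'cy': 206.22106360216256, 'xyz': array([ 0.90647317, -0.37025116,  1.62521791]), 'attitude': array([-1.61616644e+02,  3.33493111e-02,  3.98934044e+01])}
top {'vfov': 57.22395068636652, 'cx': 277.82257078700434, 'cy': 205.25790837568417, 'xyz': array([0.4996208 , 0.02097971, 1.56900432]), 'attitude': array([-176.43522547,   -1.03115724,  -88.63293202])}
```

View pics/scene0.png

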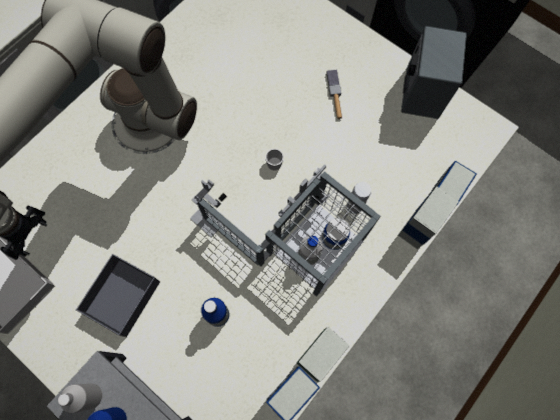

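View pics/top0.png

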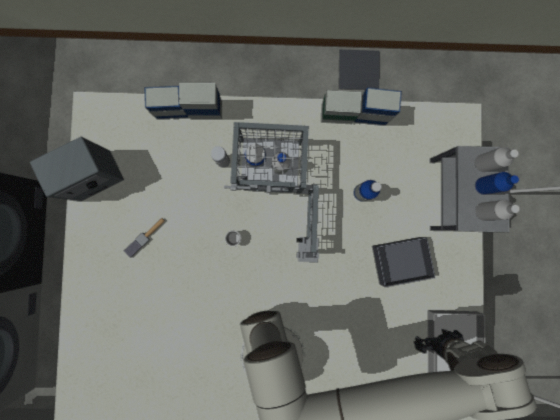

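The scene view shows the cage at about (325,225), with the side screen running from (265,250) to (205,195). In the top view the gate front is at row ~188 from col 308 (hinge) to col 232 (latch post), and the fork is near (305,250). I'll enlarge both.

```bash
python3 - <<'E'
import cv2,numpy as np
a=cv2.imread("pics/top0.png")[170:270,210:335];cv2.imwrite("pics/t1.png",cv2.resize(a,None,fx=6,fy=6,interpolation=cv2.INTER_CUBIC))
a=cv2.imread("pics/scene0.png")[160:265,190:330];cv2.imwrite("pics/s1.png",cv2.resize(a,None,fx=5.7,fy=5.7,interpolation=cv2.INTER_CUBIC))
E
```

```text
(no output)
```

View pics/t1.png

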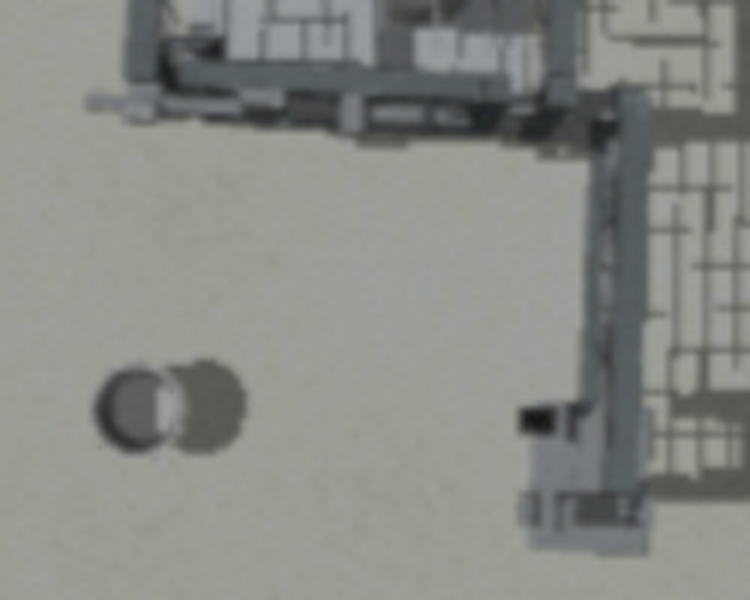

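View pics/s1.png

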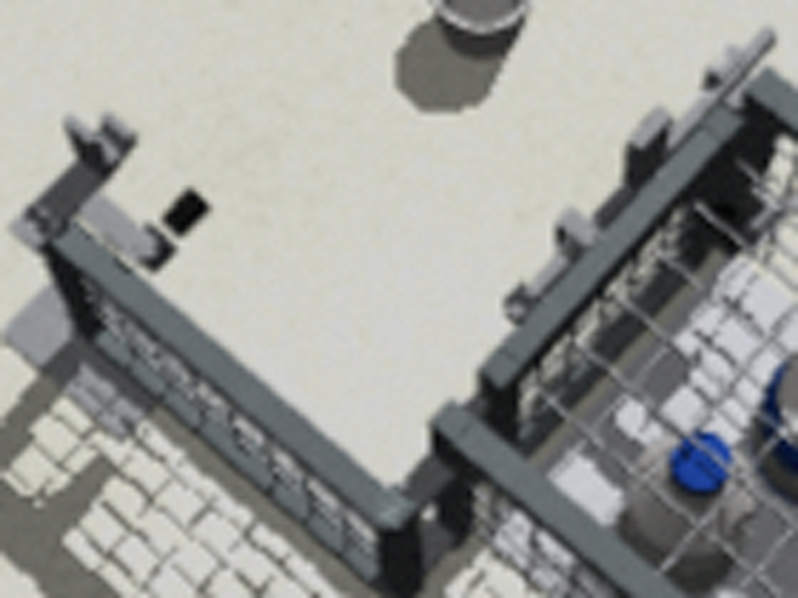

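The tab and bar ends are blurred at this resolution: bar tip is near crop (90,102) in the top view and (770,40) in the scene view. I'll take rough positions first, then use the wrist camera close up.

```bash
cat > h.py <<'E'
import numpy as np
from scipy.spatial.transform import Rotation as R
def cam(c): 
    f=210/np.tan(np.radians(c["vfov"]/2)); return f,c["cx"],c["cy"],np.array(c["xyz"]),R.from_euler("xyz",c["attitude"],degrees=True).as_matrix()
def atz(c,u,v,z):
    f,cx,cy,p,M=cam(c); d=M@[(u-cx)/f,(v-cy)/f,1]; return (p+d*(z-p[2])/d[2])
def proj(c,P):
    f,cx,cy,p,M=cam(c); q=(np.atleast_2d(P)-p)@M; return q[:,:2]/q[:,2:]*f+[cx,cy]
E
python3 - <<'E'
from h import *
from workcell import bot
c=bot.camera("top");s=bot.camera("scene")
T=lambda x,y:(210+x/6,170+y/6)
S=lambda x,y:(190+x/5.7,160+y/5.7)
for n,p,z in[("tip",T(88,102),.222),("tabA",T(351,95),.29),("tabB",T(262,98),.29),("postL",T(142,85),.245),("corner",T(560,95),.245),("screen hi end",T(625,92),.2),("screen lo end",T(620,490),.2),("forkLo",T(570,510),.215),("cup",T(135,408),.06)]:print(n,atz(c,*p,z).round(3))
for n,p,z in[("tip",S(772,38),.222),("tab",S(650,130),.29),("stub",S(570,225),.29),("stub",S(570,225),.245),("fork",S(120,135),.225),("lip",S(75,130),.24)]:print("s",n,atz(s,*p,z).round(3))
E
```

```text
tip [0.644 0.187 0.222]
tabA [0.644 0.033 0.29 ]
tabB [0.641 0.082 0.29 ]
postL [0.652 0.153 0.245]
corner [ 0.652 -0.088  0.245]
screen hi end [ 0.66 -0.13  0.2 ]
screen lo end [ 0.424 -0.131  0.2  ]
forkLo [ 0.412 -0.101  0.215]
cup [0.462 0.17  0.06 ]
s tip [0.648 0.187 0.222]
s tab [0.645 0.081 0.29 ]
s stub [0.646 0.016 0.29 ]
s stub [0.637 0.029 0.245]
s fork [ 0.419 -0.078  0.225]
s lip [ 0.405 -0.094  0.24 ]
```

>>> play_rows([
  [[0,0,-0.015,0.1235],[0,0,-0.015,0.1235],[0,0,-0.015,0.1235],[0,0,-0.015,0.1235],[0,0,-0.015,0.1235]],
], gripper=0.04)

```text
time: 0.62
ee_pos: [0.1534, -0.528, 0.3068]
tcp_rot: [-180.0, 0.0, -19.5]
wrist_force: [-0.4, -0.4, -0.3]
opening: 0.0397
grasp_force: 0.0
```

>>> play_rows([
  [[0,0,-0.015,0.1235],[0,0,-0.015,0.1235],[0,0,-0.015,0.1235],[0,0,-0.015,0.1235],[0,0,-0.015,0.1235]],
])

```text
time: 1.03
ee_pos: [0.1535, -0.5281, 0.3819]
tcp_rot: [-180.0, 0.0, -54.9]
wrist_force: [-0.0, -0.2, 0.7]
opening: 0.04
grasp_force: 0.0
```

>>> play_rows([
  [[0,0,-0.015,0.1235],[0,0,-0.015,0.1235],[0,0,-0.015,0.1235],[0,0,-0.015,0.1235],[0,0,-0.015,0.1235]],
])

```text
time: 1.45
ee_pos: [0.0794, -0.5407, 0.4566]
tcp_rot: [-176.7, 0.4, -83.3]
wrist_force: [-0.7, -1.2, 0.5]
opening: 0.0399
grasp_force: 0.0
```

```bash
python3 - <<'E'
from workcell import bot
o=bot.get_obs();print(o["q"],o["ee_pos"],o["tcp_rot"])
E
```

```text
[-83.34887943  20.81904803  56.61554525 126.16626069   3.27497189
 179.92116673] [ 0.07943773 -0.54066479  0.45657603] [-176.72452327    0.36525955  -83.2701733 ]
```

Wrist relation is q6 = q1+180−ψ, so yaw +90 is the right way round. I'll turn back.

>>> play_rows([
  [[0,0,0.01,-0.12],[0,0,0.01,-0.12],[0,0,0.005,-0.12],[0,0,0.005,-0.12],[0,0,0,-0.12]],
])

```text
time: 1.87
ee_pos: [0.0806, -0.5403, 0.4253]
tcp_rot: [-177.1, -1.5, -48.6]
wrist_force: [0.2, 0.2, 0.9]
opening: 0.04
grasp_force: 0.0
```

>>> play_rows([
  [[0,0,0,-0.12],[0,0,0,-0.12],[0,0,0,-0.12],[0,0,0,-0.12],[0,0,0,-0.12]],
])

```text
time: 2.28
ee_pos: [0.0807, -0.5403, 0.4262]
tcp_rot: [-178.5, -2.9, -14.2]
wrist_force: [-0.7, -0.9, 0.0]
opening: 0.0397
grasp_force: 0.0
```

>>> play_rows([
  [[0,0,0,-0.12],[0,0,0,-0.12],[0,0,0,-0.12],[0,0,0,-0.12],[0,0,0,-0.12]],
])

```text
time: 2.7
ee_pos: [0.0807, -0.5403, 0.4262]
tcp_rot: [179.6, -3.2, 20.2]
wrist_force: [0.4, 0.0, 0.1]
opening: 0.0398
grasp_force: 0.0
```

>>> play_rows([
  [[0,0,0,-0.12],[0,0,0,-0.12],[0,0,0,-0.12],[0,0,0,-0.12],[0,0,0,-0.12]],
])

```text
time: 3.12
ee_pos: [0.0807, -0.5403, 0.4262]
tcp_rot: [177.9, -2.4, 54.6]
wrist_force: [-0.3, -0.2, -0.4]
opening: 0.0407
grasp_force: 0.0
```

>>> play_rows([
  [[0,0,0,-0.12],[0,0,0,-0.12],[0,0,0,-0.12],[0,0,0,-0.12],[0,0,0,-0.12]],
])

```text
time: 3.53
ee_pos: [0.0807, -0.5403, 0.4262]
tcp_rot: [176.9, -0.8, 88.9]
wrist_force: [0.2, 0.3, 0.2]
opening: 0.0404
grasp_force: 0.0
```

>>> play_rows([
  [[0.0284,0.0229,0,0],[0.0284,0.0229,0,0],[0.0284,0.0229,0,0],[0.0284,0.0229,0,0],[0.0284,0.0229,0,0]],
])

```text
time: 3.95
ee_pos: [0.1991, -0.3998, 0.4345]
tcp_rot: [176.9, -0.8, 88.6]
wrist_force: [0.8, -0.8, 0.3]
opening: 0.04
grasp_force: 0.0
```

>>> play_rows([
  [[0.0284,0.0229,0,0],[0.0284,0.0229,0,0],[0.0284,0.0229,0,0],[0.0284,0.0229,0,0],[0.0284,0.0229,0,0]],
])

```text
time: 4.37
ee_pos: [0.3169, -0.2605, 0.443]
tcp_rot: [176.8, -0.8, 88.6]
wrist_force: [-0.0, -1.1, 0.4]
opening: 0.0398
grasp_force: 0.0
```

>>> play_rows([
  [[0.0284,0.0229,0,0],[0.0284,0.0229,0,0],[0.0284,0.0229,0,0],[0.0284,0.0229,0,0],[0.0284,0.0229,0,0]],
])

```text
time: 4.78
ee_pos: [0.4347, -0.1213, 0.4512]
tcp_rot: [176.8, -0.8, 88.6]
wrist_force: [0.2, -1.7, -0.2]
opening: 0.0399
grasp_force: 0.0
```

>>> play_rows([
  [[0.0284,0.0229,0,0],[0.0284,0.0229,0,0],[0.0284,0.0229,0,0],[0.0284,0.0229,0,0],[0.0284,0.0229,0,0]],
])

```text
time: 5.2
ee_pos: [0.5525, 0.0178, 0.4593]
tcp_rot: [176.8, -0.8, 88.6]
wrist_force: [0.9, -0.5, -0.1]
opening: 0.0401
grasp_force: 0.0
```

```bash
python3 - <<'E'
from workcell import bot
import cv2,pickle
o=bot.get_obs();print(o["q"],o["ee_pos"],o["tcp_rot"])
c=bot.camera("wrist");pickle.dump(c,open("w1.pkl","wb"));cv2.imwrite("pics/w1.png",cv2.resize(c["img"],None,fx=1.42,fy=1.42,interpolation=cv2.INTER_CUBIC));print({k:v for k,v in c.items() if k!="img"})
E
```

```text
[  1.5160399   17.18919745  52.11074652 121.73430456   0.63043857
  92.93693213] [0.55246015 0.0177584  0.45930614] [176.84894518  -0.79186879  88.61842821]
{'vfov': 67.66988481220697, 'cx': 274.18776027176347, 'cy': 206.9859713861171, 'xyz': array([0.54613061, 0.08918414, 0.60262869]), 'attitude': array([163.90636618,  -3.1398595 ,  -1.37172044])}
```

View pics/w1.png

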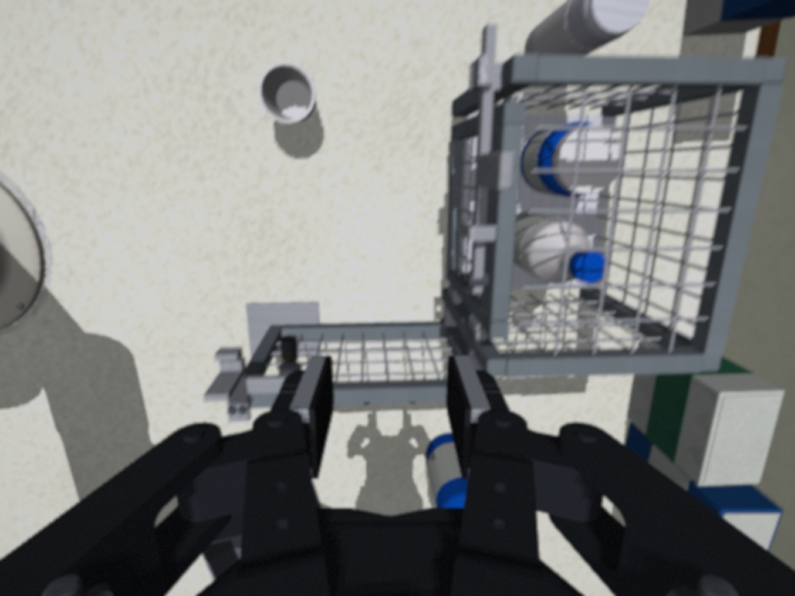

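The view shows the bar from tip (489,27) to about (477,285), tab top near (496,168), fork assembly around (230,380) and screen (345,390). I'll zoom on fork and bar in one composite.

```bash
python3 - <<'E'
import cv2,pickle,numpy as np
c=pickle.load(open("w1.pkl","rb"));i=c["img"]
z=lambda a:cv2.resize(a,None,fx=5,fy=5,interpolation=cv2.INTER_CUBIC)
A=z(i[220:320,140:230]);B=z(i[10:130,310:375])
H=np.zeros((600,450+325,3),np.uint8);H[:500,:450]=A;H[:,450:]=B
cv2.imwrite("pics/z1.png",H)
E
```

```text
(no output)
```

View pics/z1.png

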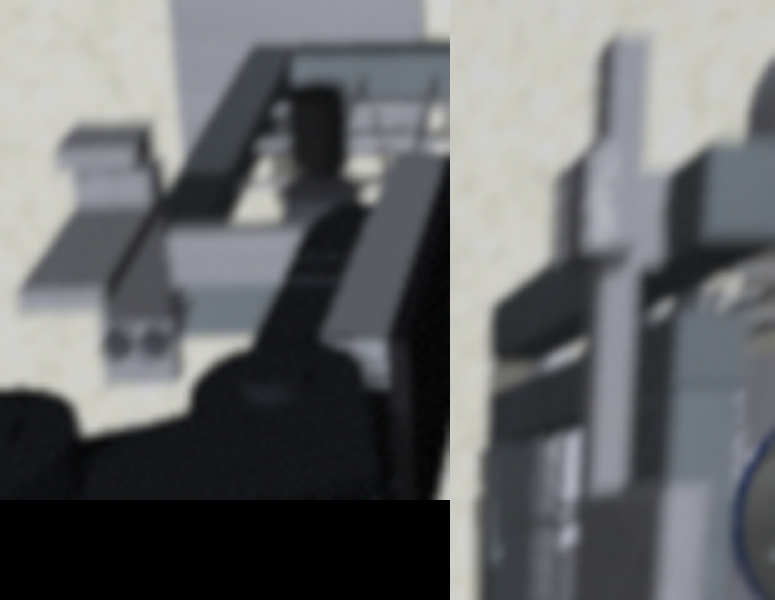

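```bash
python3 - <<'E'
from h import *
import pickle
c=pickle.load(open("w1.pkl","rb"))
A=lambda x,y:(140+x/5,220+y/5)
B=lambda x,y:(310+(x-450)/5,10+y/5)
for n,p,z in[("lip top +y edge",A(105,140),.225),("lip top -y edge",A(105,165),.225),("tine base",A(110,207),.215),("tine top in",A(65,289),.26),("tine top out",A(65,306),.26),("lip left",A(62,152),.225),("lip right",A(150,152),.225),
 ("bartip",B(630,38),.229),("bar mid",B(614,480),.229),("tab top L",B(660,540),.29),("tab top R",B(710,540),.29),("tab top hi",B(685,486),.29)]:print(n,atz(c,*p,z).round(4))
g=c["img"].astype(int).mean(2)
print(g[119,340:370].round()); print(g[100:140,357].round())
# model prediction
import itertools
E
```

```text
lip top +y edge [ 0.4181 -0.0692  0.225 ]
lip top -y edge [ 0.4173 -0.0761  0.225 ]
tine base [ 0.4137 -0.0926  0.215 ]
tine top in [ 0.4159 -0.0923  0.26  ]
tine top out [ 0.4154 -0.0968  0.26  ]
lip left [ 0.4069 -0.072   0.225 ]
lip right [ 0.429 -0.073  0.225]
bartip [0.646  0.1886 0.229 ]
bar mid [0.6459 0.0985 0.229 ]
tab top L [0.6391 0.0856 0.29  ]
tab top R [0.649  0.0854 0.29  ]
tab top hi [0.6436 0.0956 0.29  ]
[ 61.  60.  60.  60.  60.  60.  61.  62.  62.  64.  75.  98. 123. 141.
 154. 156. 157. 156. 153. 147. 138. 126. 120. 117. 113. 103.  83.  63.
  57.  63.]
[120. 120. 121. 120. 120. 124. 134. 144. 151. 155. 156. 157. 157. 157.
 157. 157. 157. 155. 156. 156. 155. 155. 154. 153. 151. 152. 151. 151.
 151. 151. 147. 139. 130. 122. 118. 117. 119. 120. 120. 119.]
```

```bash
cat > plan.py <<'E'
from h import *
from workcell import bot
HX,HY=0.663,-0.067
def rows(wps,yaw_rows=None):
    """wps: list of (xyz, worldyaw deg, nrows); prints rows from measured pose"""
    o=bot.get_obs(); p=np.array(o["ee_pos"]);M=R.from_euler("xyz",o["tcp_rot"],degrees=True)
    print("F",o["wrist_force"].round(1),"p",p.round(4))
    psi=o["tcp_rot"][2]
    out=[]
    for q,y,n in wps:
        P0=p.copy();d=(y-psi)/n
        for k in range(n):
            t=P0+(np.array(q)-P0)*(k+1)/n
            s=M.inv().apply(t-p).round(4); w=round(-np.radians(d),4)
            out.append([*s.tolist(),w]); p=p+M.apply(s); M=M*R.from_rotvec([0,0,w])
        psi=y
    for i in range(0,len(out),5):print(out[i:i+5])
def tcp(phi,th,dz=0):
    r=.055+.095*np.cos(th)-.053*np.sin(th); z=.222+.095*np.sin(th)+.053*np.cos(th)
    g=np.array([HX-.017*np.cos(phi)-r*np.sin(phi),HY-.017*np.sin(phi)+r*np.cos(phi),z+dz])
    return g+np.array([.001,0,-.0187])
E
python3 - <<'E'
from plan import *
a=tcp(0,0);print(a)
rows([(a+[-.004,0,.07],90,5),(a,90,5)])
E
```

```text
[0.647  0.083  0.2563]
F [ 5.3  0.9 -0.5] p [0.5566 0.0217 0.4559]
[[0.0122, 0.0157, 0.0269, np.float64(-0.0044)], [0.0122, 0.0157, 0.027, np.float64(-0.0044)], [0.0121, 0.0157, 0.0269, np.float64(-0.0044)], [0.012, 0.0159, 0.0269, np.float64(-0.0044)], [0.012, 0.0158, 0.027, np.float64(-0.0044)]]
[[-0.0002, 0.0001, 0.014, np.float64(-0.0)], [-0.0002, 0.0001, 0.014, np.float64(-0.0)], [-0.0002, 0.0001, 0.014, np.float64(-0.0)], [-0.0002, 0.0001, 0.014, np.float64(-0.0)], [-0.0002, 0.0001, 0.0141, np.float64(-0.0)]]
```

>>> play_rows([
  [[0.0121,0.0157,0.027,-0.0044],[0.0121,0.0157,0.027,-0.0044],[0.0121,0.0157,0.027,-0.0044],[0.0121,0.0157,0.027,-0.0044],[0.0121,0.0157,0.027,-0.0044]],
])

```text
time: 5.67
ee_pos: [0.6391, 0.0776, 0.3281]
tcp_rot: [176.9, -0.7, 89.9]
wrist_force: [-0.8, -0.4, 0.2]
opening: 0.04
grasp_force: 0.0
```

>>> play_rows([
  [[0,0,0,0],[0,0,0,0],[0,0,0,0],[0,0,0,0],[0,0,0,0]],
])

```text
time: 6.08
ee_pos: [0.6383, 0.0764, 0.3317]
tcp_rot: [176.7, -0.7, 89.8]
wrist_force: [-0.4, -0.1, 0.3]
opening: 0.0397
grasp_force: 0.0
```

```bash
python3 - <<'E'
from plan import *
import pickle,cv2
a=tcp(0,0);print(a)
rows([(a,90,5)])
c=bot.camera("wrist");pickle.dump(c,open("w2.pkl","wb"));cv2.imwrite("pics/w2.png",c["img"])
E
```

```text
[0.647  0.083  0.2563]
F [-0.4 -0.1  0.3] p [0.6383 0.0764 0.3317]
[[0.0011, 0.0009, 0.0152, np.float64(-0.0006)], [0.0012, 0.0008, 0.0151, np.float64(-0.0006)], [0.0011, 0.0009, 0.0152, np.float64(-0.0006)], [0.0011, 0.0008, 0.0152, np.float64(-0.0006)], [0.0012, 0.0009, 0.0151, np.float64(-0.0006)]]
```

View pics/w2.png

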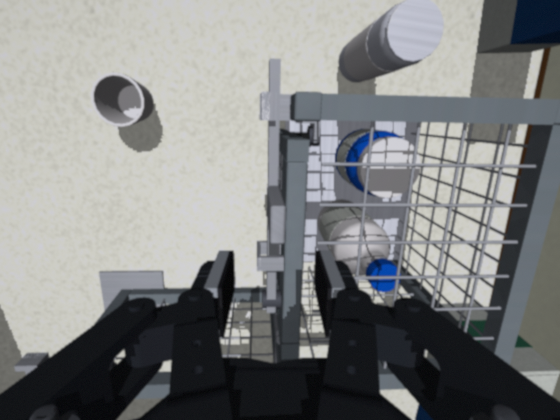

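Tab sits between the fingers' lines at (277,215), bar tip at (274,60), keeper lip at (264,106). I'll refine from the grey profiles.

```bash
python3 - <<'E'
from h import *
import pickle
c=pickle.load(open("w2.pkl","rb"));g=c["img"].astype(int).mean(2)
print(c["xyz"],c["attitude"])
for r in(70,140,165,200,225):print(r,g[r-2:r+3,258:296].mean(0).round().astype(int).tolist())
print(g[180:250,276:282].mean(1).round().astype(int).tolist())
print(g[50:70,273:276].mean(1).round().astype(int).tolist())
E
```

```text
[0.63006987 0.14779001 0.47490387] [ 1.63857033e+02 -3.30526583e+00 -1.62195742e-01]
70 [203, 200, 200, 199, 199, 200, 202, 203, 203, 198, 174, 143, 151, 157, 158, 157, 158, 157, 157, 157, 157, 161, 175, 193, 198, 199, 200, 199, 199, 199, 202, 203, 203, 202, 201, 202, 204, 204]
140 [203, 203, 203, 203, 204, 203, 201, 199, 195, 175, 146, 148, 152, 152, 152, 152, 152, 152, 152, 149, 132, 95, 57, 44, 44, 46, 47, 49, 56, 75, 93, 98, 98, 98, 97, 97, 96, 95]
165 [201, 201, 202, 202, 202, 202, 204, 205, 199, 174, 139, 145, 151, 152, 152, 152, 152, 152, 151, 146, 125, 88, 68, 67, 63, 51, 47, 51, 66, 90, 109, 118, 119, 120, 120, 120, 121, 120]
200 [206, 205, 204, 205, 206, 202, 178, 132, 102, 79, 69, 77, 87, 91, 91, 91, 90, 90, 90, 90, 90, 90, 90, 87, 78, 65, 57, 68, 92, 110, 118, 120, 121, 121, 120, 120, 119, 120]
225 [203, 202, 203, 205, 206, 207, 207, 202, 177, 125, 86, 79, 107, 137, 149, 154, 155, 156, 155, 155, 155, 155, 154, 152, 148, 134, 115, 103, 110, 117, 120, 120, 121, 120, 120, 120, 120, 120]
[104, 103, 103, 101, 98, 90, 81, 78, 78, 78, 76, 78, 80, 82, 83, 85, 86, 87, 88, 89, 90, 90, 91, 91, 95, 113, 138, 151, 154, 154, 154, 153, 153, 154, 154, 155, 155, 155, 154, 153, 154, 153, 154, 155, 155, 155, 154, 153, 153, 153, 152, 151, 150, 150, 149, 150, 150, 151, 151, 152, 152, 151, 138, 113, 96, 94, 95, 93, 91, 92]
[207, 205, 203, 202, 203, 204, 204, 200, 184, 166, 159, 158, 158, 158, 158, 158, 158, 158, 158, 158]
```

```bash
python3 - <<'E'
from plan import *
import pickle
c=pickle.load(open("w2.pkl","rb"))
for n,u,v,z in[("tip L",268.5,70,.229),("tip R",280.3,70,.229),("140L",267.5,140,.229),("140R",278.3,140,.229),("165L",267.3,165,.229),("165R",278.2,165,.229),("tabL",270.2,225,.29),("tabR",283.7,225,.29),("tab hiy",277,205.3,.29),("tab loy",277,242.8,.29),("tip end",274,58.5,.229)]:print(n,atz(c,u,v,z).round(4))
E
```

```text
tip L [0.6402 0.18   0.229 ]
tip R [0.6488 0.1801 0.229 ]
140L [0.6391 0.1302 0.229 ]
140R [0.6474 0.1302 0.229 ]
165L [0.6387 0.111  0.229 ]
165R [0.6473 0.1109 0.229 ]
tabL [0.6381 0.0825 0.29  ]
tabR [0.6465 0.0823 0.29  ]
tab hiy [0.6423 0.0952 0.29  ]
tab loy [0.6423 0.0704 0.29  ]
tip end [0.6442 0.1877 0.229 ]
```

```bash
sed -i 's/HX,HY=.*/HX,HY=0.659,-0.0674/; s/^    r=.055/    phi=phi-.01; r=.055/' plan.py; python3 - <<'E'
from plan import *
a=tcp(0,0);print(a)
rows([(a,90,5)])
E
```

```text
[0.64450082 0.0827625  0.2563    ]
F [ 0.2 -0.6 -0.8] p [0.6384 0.0764 0.3314]
[[0.0011, 0.0004, 0.0151, np.float64(-0.0006)], [0.0011, 0.0003, 0.0151, np.float64(-0.0006)], [0.001, 0.0004, 0.015, np.float64(-0.0006)], [0.0011, 0.0003, 0.0151, np.float64(-0.0006)], [0.0011, 0.0004, 0.0151, np.float64(-0.0006)]]
```

>>> play_rows([
  [[0.0012,0.0004,0.015,0],[0.0012,0.0004,0.015,0],[0.0012,0.0004,0.015,0],[0.001,0.0004,0.015,0],[0.001,0.0002,0.015,0]],
])

```text
time: 6.55
ee_pos: [0.6444, 0.0831, 0.2553]
tcp_rot: [176.8, -0.7, 89.8]
wrist_force: [-0.5, -0.0, -0.6]
opening: 0.0404
grasp_force: 0.0
```

>>> play_rows([
  [[0,0,0,0],[0,0,0,0],[0,0,0,0],[0,0,0,0],[0,0,0,0]],
], gripper=0.02)

```text
time: 6.97
ee_pos: [0.6447, 0.0833, 0.2562]
tcp_rot: [176.8, -0.7, 89.9]
wrist_force: [0.2, -0.1, 0.1]
opening: 0.0204
grasp_force: 0.0
```

>>> play_rows([
  [[0,0,0,0],[0,0,0,0],[0,0,0,0],[0,0,0,0],[0,0,0,0]],
], gripper=0.0, squeeze=30)

```text
time: 7.38
ee_pos: [0.644, 0.0834, 0.2558]
tcp_rot: [176.8, -0.7, 89.8]
wrist_force: [-3.3, 0.6, 6.0]
opening: 0.0107
grasp_force: 29.6
```

>>> play_rows([
  [[0,0.001,0,0],[0,0.001,0,0],[0,0.001,0,0],[0,0,0,0],[0,0,0,0]],
])

```text
time: 7.8
ee_pos: [0.6452, 0.0835, 0.2558]
tcp_rot: [177.1, -0.7, 89.8]
wrist_force: [-12.7, -0.0, 7.3]
opening: 0.0107
grasp_force: 30.0
```

>>> play_rows([
  [[0,0,-0.0005,0],[0,0,-0.0005,0],[0,0.0005,0,0],[0,0.0005,0,0],[0,0,0,0]],
])

```text
time: 8.22
ee_pos: [0.6459, 0.0835, 0.2559]
tcp_rot: [177.2, -0.7, 89.8]
wrist_force: [-13.2, 0.5, 2.7]
opening: 0.0107
grasp_force: 30.4
```

>>> play_rows([
  [[0,0.0005,0,0],[0,0.0005,0,0],[0,0.0005,0,0],[0,0,0,0],[0,0,0,0]],
])

```text
time: 8.63
ee_pos: [0.6471, 0.0836, 0.2559]
tcp_rot: [177.2, -0.8, 89.8]
wrist_force: [-14.5, 0.5, 2.1]
opening: 0.0104
grasp_force: 32.2
```

>>> play_rows([
  [[0,0.0005,0,0],[0,0.0005,0,0],[0,0.0005,0,0],[0,0.0005,0,0],[0,0,0,0]],
])

```text
time: 9.05
ee_pos: [0.6487, 0.0837, 0.2559]
tcp_rot: [177.3, -0.8, 89.8]
wrist_force: [-16.4, 1.7, 2.8]
opening: 0.0102
grasp_force: 35.2
```

>>> play_rows([
  [[-0.0005,0.0001,-0.001,0],[-0.0005,0.0001,-0.001,0],[-0.0005,0.0001,-0.001,0],[-0.0005,0.0001,-0.001,0],[0,0,0,0]],
])

```text
time: 9.47
ee_pos: [0.6489, 0.0825, 0.2585]
tcp_rot: [177.4, -0.9, 89.9]
wrist_force: [-15.2, 5.8, -6.3]
opening: 0.0106
grasp_force: 33.7
```

>>> play_rows([
  [[-0.0005,0.0001,-0.001,0],[-0.0005,0.0001,-0.001,0],[-0.0005,0.0001,-0.001,0],[-0.0005,0.0001,-0.001,0],[0,0,0,0]],
])

```text
time: 9.88
ee_pos: [0.6492, 0.0797, 0.2626]
tcp_rot: [177.3, -0.8, 89.8]
wrist_force: [-14.4, 2.3, -5.0]
opening: 0.0107
grasp_force: 35.4
```

>>> play_rows([
  [[-0.0006,0.0001,-0.001,0],[-0.0006,0.0001,-0.001,0],[-0.0006,0.0001,-0.001,0],[-0.0006,0.0001,-0.001,0],[0,0,0,0]],
])

```text
time: 10.3
ee_pos: [0.6492, 0.0771, 0.2664]
tcp_rot: [177.4, -0.8, 89.8]
wrist_force: [-14.7, 1.4, -5.9]
opening: 0.0104
grasp_force: 35.8
```

>>> play_rows([
  [[-0.0007,0.0001,-0.001,0],[-0.0007,0.0001,-0.001,0],[-0.0007,0.0001,-0.001,0],[-0.0007,0.0001,-0.001,0],[0,0,0,0]],
])

```text
time: 10.72
ee_pos: [0.6493, 0.0742, 0.2703]
tcp_rot: [177.4, -0.8, 89.8]
wrist_force: [-14.3, 1.0, -6.0]
opening: 0.0105
grasp_force: 36.4
```

>>> play_rows([
  [[-0.0006,0,-0.001,0],[0,-0.001,0,0],[0,-0.002,0,0],[0,-0.002,0,0],[0,-0.002,0,0]],
])

```text
time: 11.13
ee_pos: [0.6435, 0.0731, 0.2712]
tcp_rot: [177.2, -0.7, 89.8]
wrist_force: [-5.7, -2.1, -4.9]
opening: 0.0106
grasp_force: 29.1
```

>>> play_rows([
  [[0,-0.003,0,0.02],[0,-0.003,0,0],[0,-0.003,0,0],[0,-0.003,0,0],[0,0,0,0]],
])

```text
time: 11.55
ee_pos: [0.634, 0.0723, 0.2712]
tcp_rot: [176.9, -0.6, 88.7]
wrist_force: [8.1, -7.4, -7.9]
opening: 0.0107
grasp_force: 52.0
```

```bash
python3 - <<'E'
from plan import *
o=bot.get_obs();print(o["ee_pos"],o["tcp_rot"],o["wrist_force"])
print(tcp(-.03,.16),tcp(.07,.165))
E
```

```text
[0.63401653 0.07225396 0.27119012] [176.85285714  -0.62083437  88.73345673] [ 8.06566724 -7.43986639 -7.85149963]
[0.64862581 0.07351029 0.27075828] [0.63463537 0.07133305 0.27118414]
```

>>> play_rows([
  [[0,0,0,-0.05],[0,0,0,-0.045],[0,0,0,0],[0,0,0,0],[0,0,0,0]],
])

```text
time: 11.97
ee_pos: [0.6328, 0.0728, 0.2702]
tcp_rot: [177.1, -0.4, 94.0]
wrist_force: [-1.9, -5.8, -11.0]
opening: 0.0102
grasp_force: 31.6
```

```bash
python3 - <<'E'
from plan import *
o=bot.get_obs();print(o["ee_pos"],o["tcp_rot"],o["wrist_force"],o["grasp_force"])
for f in(.05,.06,.07,.08,.09):print(tcp(f,.165))
E
```

```text
[0.63276158 0.072784   0.27021826] [177.05062229  -0.42654222  94.03256105] [ -1.88768847  -5.76326028 -10.96087194] 31.561480943346396
[0.63741492 0.07181256 0.27118414]
[0.63602394 0.07157976 0.27118414]
[0.63463537 0.07133305 0.27118414]
[0.63324933 0.07107247 0.27118414]
[0.63186596 0.07079805 0.27118414]
```

```bash
cat >> plan.py <<'E'
def swing(f0,f1,t0,t1,n,off):
    w=[]
    for k in range(1,n+1):
        f=f0+(f1-f0)*k/n; t=t0+(t1-t0)*k/n
        o=np.array([-off*np.sin(f),off*np.cos(f),0]); w.append((tcp(f,t)+o,89.7+np.degrees(f),1))
    rows(w)
E
python3 - <<'E'
import builtins
from plan import *
import numpy as np; np.set_printoptions(legacy='1.25')
swing(.083,1.383,.16,.14,25,.0008)
E
```

```text
F [ -1.9  -5.8 -11. ] p [0.6328 0.0728 0.2702]
[[-0.0017, -0.0073, -0.0009, -0.0594], [-0.001, -0.0074, -0.0003, -0.052], [-0.001, -0.0073, -0.0003, -0.052], [-0.001, -0.0073, -0.0003, -0.052], [-0.0009, -0.0073, -0.0003, -0.052]]
[[-0.001, -0.0074, -0.0003, -0.052], [-0.001, -0.0073, -0.0003, -0.052], [-0.001, -0.0073, -0.0003, -0.052], [-0.001, -0.0074, -0.0003, -0.052], [-0.001, -0.0073, -0.0003, -0.052]]
[[-0.001, -0.0073, -0.0002, -0.052], [-0.001, -0.0074, -0.0003, -0.052], [-0.001, -0.0073, -0.0002, -0.052], [-0.001, -0.0074, -0.0003, -0.052], [-0.0009, -0.0073, -0.0002, -0.052]]
[[-0.001, -0.0074, -0.0002, -0.052], [-0.001, -0.0074, -0.0002, -0.052], [-0.001, -0.0073, -0.0002, -0.052], [-0.001, -0.0074, -0.0001, -0.052], [-0.001, -0.0074, -0.0002, -0.052]]
[[-0.001, -0.0074, -0.0001, -0.052], [-0.001, -0.0073, -0.0001, -0.052], [-0.001, -0.0074, -0.0001, -0.052], [-0.001, -0.0074, -0.0001, -0.052], [-0.001, -0.0074, -0.0, -0.052]]
```

>>> play_rows([
  [[-0.0014,-0.0073,0,-0.055],[-0.001,-0.0073,0,-0.052],[-0.001,-0.0073,-0.0002,-0.052],[-0.001,-0.0073,-0.0002,-0.052],[-0.001,-0.0073,-0.0002,-0.052]],
])

```text
time: 12.38
ee_pos: [0.5974, 0.0621, 0.2694]
tcp_rot: [177.0, 0.3, 109.3]
wrist_force: [-3.1, 0.7, -8.9]
opening: 0.0106
grasp_force: 34.4
```

>>> play_rows([
  [[-0.001,-0.0073,-0.0002,-0.052],[-0.001,-0.0073,-0.0002,-0.052],[-0.001,-0.0073,-0.0002,-0.052],[-0.001,-0.0073,-0.0002,-0.052],[-0.001,-0.0073,-0.0002,-0.052]],
])

```text
time: 12.8
ee_pos: [0.566, 0.0425, 0.2688]
tcp_rot: [177.1, 1.0, 124.2]
wrist_force: [-0.7, 1.1, -3.4]
opening: 0.0106
grasp_force: 33.1
```

```bash
python3 - <<'E'
from plan import *
o=bot.get_obs();print(o["wrist_force"])
np.set_printoptions(legacy='1.25')
swing(.603,1.383,.16,.14,15,.0008)
print(tcp(.603,.15))
E
```

```text
[-0.6660546   1.1233617  -3.40677939]
F [-0.7  1.1 -3.4] p [0.566  0.0425 0.2688]
[[-0.0035, -0.0077, -0.0022, -0.0532], [-0.0009, -0.0074, -0.0002, -0.052], [-0.001, -0.0073, -0.0003, -0.052], [-0.0009, -0.0073, -0.0002, -0.052], [-0.001, -0.0074, -0.0002, -0.052]]
[[-0.0009, -0.0073, -0.0001, -0.052], [-0.001, -0.0074, -0.0002, -0.052], [-0.0009, -0.0073, -0.0002, -0.052], [-0.001, -0.0074, -0.0001, -0.052], [-0.0009, -0.0074, -0.0001, -0.052]]
[[-0.001, -0.0073, -0.0001, -0.052], [-0.0009, -0.0074, -0.0001, -0.052], [-0.001, -0.0074, -0.0001, -0.052], [-0.0009, -0.0074, -0.0, -0.052], [-0.001, -0.0074, -0.0001, -0.052]]
[0.56709713 0.0400371  0.26990149]
```

>>> play_rows([
  [[-0.0015,-0.0075,-0.0003,-0.053],[-0.001,-0.0074,-0.0002,-0.052],[-0.001,-0.0074,-0.0002,-0.052],[-0.001,-0.0074,-0.0002,-0.052],[-0.001,-0.0074,-0.0002,-0.052]],
])

```text
time: 13.22
ee_pos: [0.5409, 0.0147, 0.2691]
tcp_rot: [177.4, 1.7, 139.2]
wrist_force: [-9.6, 5.6, -0.7]
opening: 0.0104
grasp_force: 29.2
```

>>> play_rows([
  [[-0.001,-0.0074,-0.0002,-0.052],[-0.001,-0.0074,-0.0002,-0.052],[-0.001,-0.0074,-0.0002,-0.052],[-0.001,-0.0074,-0.0002,-0.052],[-0.001,-0.0074,-0.0002,-0.052]],
])

```text
time: 13.63
ee_pos: [0.524, -0.019, 0.2694]
tcp_rot: [178.0, 2.4, 154.0]
wrist_force: [-11.9, 2.9, 1.5]
opening: 0.0103
grasp_force: 29.2
```

```bash
python3 - <<'E'
from plan import *
np.set_printoptions(legacy='1.25')
swing(1.12,1.38,.16,.14,5,.0008)
print(tcp(1.12,.15),tcp(1.12,.1))
E
```

```text
F [-11.9   2.9   1.5] p [ 0.524  -0.019   0.2694]
[[-0.003, -0.0072, -0.0011, -0.0491], [-0.0008, -0.0074, 0.0001, -0.052], [-0.0007, -0.0073, 0.0001, -0.052], [-0.0008, -0.0074, 0.0002, -0.052], [-0.0007, -0.0074, 0.0002, -0.052]]
[ 0.52613557 -0.01992381  0.26990149] [ 0.52325035 -0.01849147  0.2655194 ]
```

>>> play_rows([
  [[0.002,-0.002,0,-0.013],[0.0002,-0.0037,0,-0.026],[-0.0005,-0.0037,0,-0.026],[-0.0005,-0.0037,0,-0.026],[0,0,0,0]],
])

```text
time: 14.05
ee_pos: [0.5194, -0.0313, 0.2685]
tcp_rot: [178.3, 2.7, 159.1]
wrist_force: [-1.3, -2.0, -2.2]
opening: 0.0098
grasp_force: 29.3
```

```bash
python3 - <<'E'
from plan import *
np.set_printoptions(legacy='1.25')
o=bot.get_obs();print(o["q"],o["tcp_rot"],o["torque"])
f=np.radians(o["tcp_rot"][2]-89.7)
for k in (f-.03,f,f+.03):print(k,tcp(k,.15))
E
```

```text
[-3.92291984 -1.33361785  7.70601523 95.91622319  0.87127445 16.95548529] [178.25518919   2.73349628 159.10371716] [-0.92285954  0.79215906 -0.14337166]
1.1813233776395098 [ 0.52347761 -0.02821692  0.26990149]
1.2113233776395098 [ 0.52236373 -0.03232961  0.26990149]
1.2413233776395098 [ 0.52137371 -0.03647386  0.26990149]
```

```bash
sed -i 's/HX,HY=.*/HX,HY=0.657,-0.0674/; s/phi=phi-.01;/phi=phi-.0;/; s/89.7+/90+/' plan.py; python3 - <<'E'
from plan import *
np.set_printoptions(legacy='1.25')
swing(1.197,1.48,.145,.14,10,.001)
E
```

```text
F [-1.3 -2.  -2.2] p [ 0.5194 -0.0313  0.2685]
[[-0.0004, -0.004, -0.001, -0.0192], [-0.0005, -0.004, -0.0001, -0.0283], [-0.0005, -0.0041, -0.0, -0.0283], [-0.0005, -0.004, -0.0, -0.0283], [-0.0005, -0.004, -0.0001, -0.0283]]
[[-0.0005, -0.004, -0.0, -0.0283], [-0.0005, -0.0041, -0.0, -0.0283], [-0.0005, -0.004, -0.0, -0.0283], [-0.0005, -0.004, -0.0001, -0.0283], [-0.0005, -0.0041, 0.0, -0.0283]]
```

>>> play_rows([
  [[-0.0004,-0.004,0,-0.02],[-0.0004,-0.004,0,-0.0283],[-0.0004,-0.004,0,-0.0283],[-0.0004,-0.004,0,-0.0283],[-0.0004,-0.004,0,-0.0283]],
])

```text
time: 14.47
ee_pos: [0.5155, -0.0502, 0.2681]
tcp_rot: [178.6, 3.0, 166.8]
wrist_force: [-1.4, -0.4, -3.2]
opening: 0.0096
grasp_force: 29.0
```

>>> play_rows([
  [[-0.0004,-0.004,0,-0.0283],[-0.0004,-0.004,0,-0.0283],[-0.0004,-0.004,0,-0.0283],[0,0,0,0],[0,0,0,0]],
])

```text
time: 14.88
ee_pos: [0.5143, -0.0623, 0.2678]
tcp_rot: [178.8, 3.1, 171.5]
wrist_force: [-0.7, -1.1, -3.0]
opening: 0.0099
grasp_force: 29.9
```

```bash
python3 - <<'E'
from plan import *
np.set_printoptions(legacy='1.25')
o=bot.get_obs();print(o["tcp_rot"],o["torque"])
for k in (1.4,1.42,1.44):print(k,tcp(k,.15))
c=bot.camera("wrist")
import cv2,pickle
pickle.dump(c,open("w3.pkl","wb"))
cv2.imwrite("pics/w3.png",cv2.resize(c["img"],None,fx=1.4,fy=1.4,interpolation=cv2.INTER_CUBIC))
E
```

```text
[178.84505719   3.05775939 171.51332082] [-0.91452399  0.34914738 -0.12574776]
1.4 [ 0.5161493  -0.06018506  0.26990149]
1.42 [ 0.51603338 -0.06302333  0.26990149]
1.44 [ 0.51597425 -0.06586335  0.26990149]
```

View pics/w3.png

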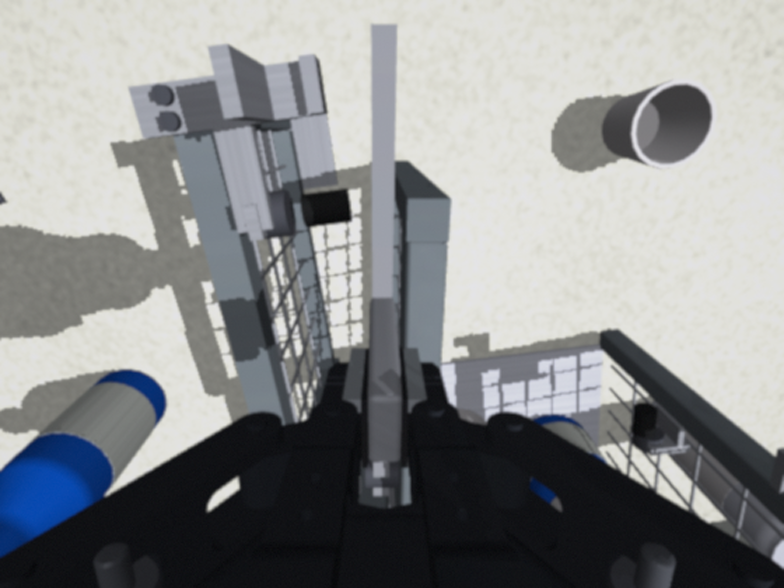

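Now the bar tip is at (384,25), the fork's lip top at ~(311,75), floor at ~(285,90), tine face from (268,90) up to top edge (235,80); buffer (325,205).

```bash
python3 - <<'E'
from plan import *
import pickle
c=pickle.load(open("w3.pkl","rb"))
P=lambda n,x,y,z:print(n,atz(c,x/1.4,y/1.4,z).round(4))
P("lip out",318,60,.225);P("lip in",300,60,.225);P("lip in b",310,112,.225);P("floor tine",264,66,.215);P("floor tine b",276,118,.215)
P("tine in",228,45,.26);P("tine in b",247,118,.26)
P("tip",384,25,.255);P("bar",384,290,.229+.07*.145)
E
```

```text
lip out [ 0.4057 -0.0708  0.225 ]
lip in [ 0.4048 -0.0773  0.225 ]
lip in b [ 0.4227 -0.0773  0.225 ]
floor tine [ 0.4033 -0.0929  0.215 ]
floor tine b [ 0.4224 -0.0926  0.215 ]
tine in [ 0.4034 -0.0928  0.26  ]
tine in b [ 0.4236 -0.0923  0.26  ]
tip [ 0.4038 -0.0465  0.255 ]
bar [ 0.4935 -0.0594  0.2392]
```

>>> play_rows([
  [[-0.0003,-0.0036,0,-0.024],[-0.0003,-0.0036,0,-0.024],[-0.0003,-0.0036,0,-0.024],[-0.0003,-0.0036,0,-0.024],[0,0,0,0]],
])

```text
time: 15.35
ee_pos: [0.5141, -0.0768, 0.2674]
tcp_rot: [179.1, 3.2, 177.1]
wrist_force: [1.6, -0.3, -4.3]
opening: 0.0096
grasp_force: 29.1
```

>>> play_rows([
  [[-0.0003,-0.0018,0,-0.012],[-0.0003,-0.0018,0,-0.012],[0,0,0,0],[0,0,0,0],[0,0,0,0]],
])

```text
time: 15.77
ee_pos: [0.5143, -0.0802, 0.2674]
tcp_rot: [179.2, 3.2, 178.5]
wrist_force: [3.5, -0.7, -4.5]
opening: 0.0095
grasp_force: 29.1
```

>>> play_rows([
  [[0.0003,-0.001,0,-0.006],[0.0003,-0.001,0,-0.006],[0,-0.001,0,-0.006],[0,0,0,0],[0,0,0,0]],
])

```text
time: 16.18
ee_pos: [0.5142, -0.0826, 0.2671]
tcp_rot: [179.2, 3.2, 179.6]
wrist_force: [8.1, 4.0, -7.0]
opening: 0.0094
grasp_force: 29.9
```

```bash
python3 - <<'E'
from plan import *
import pickle,cv2
o=bot.get_obs();print(o["ee_pos"],o["tcp_rot"],o["wrist_force"])
c=bot.camera("wrist");pickle.dump(c,open("w4.pkl","wb"))
cv2.imwrite("pics/w4.png",cv2.resize(c["img"][:220,120:420],None,fx=2.6,fy=2.6,interpolation=cv2.INTER_CUBIC))
E
```

```text
[ 0.51422489 -0.08263344  0.26707612] [179.1665745    3.21813265 179.58215243] [ 8.10200043  3.99106883 -6.95029251]
```

View pics/w4.png

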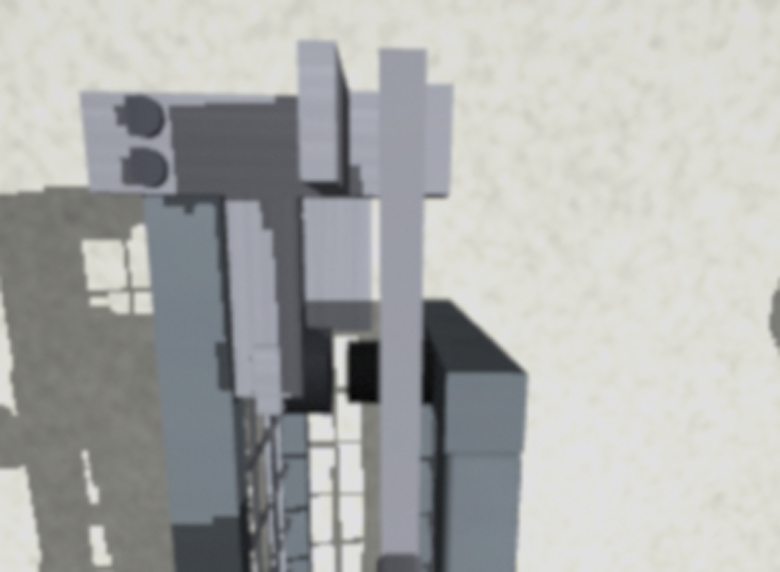

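```bash
python3 - <<'E'
from plan import *
import pickle
c=pickle.load(open("w4.pkl","rb"))
P=lambda n,x,y,z:print(n,atz(c,120+x/2.6,y/2.6,z).round(4))
zb=.229+.188*.125
P("bar -y edge",380,130,zb);P("bar +y edge",426,130,zb);P("lip out",452,130,.225);P("tine in top",338,130,.26);P("tine base",349,150,.215);P("bar far",402,540,.229+.08*.125)
E
```

```text
bar -y edge [ 0.4146 -0.0861  0.2525]
bar +y edge [ 0.4146 -0.0784  0.2525]
lip out [ 0.4115 -0.072   0.225 ]
tine in top [ 0.4154 -0.0928  0.26  ]
tine base [ 0.4141 -0.093   0.215 ]
bar far [ 0.4933 -0.0826  0.239 ]
```

>>> play_rows([
  [[-0.0005,-0.001,0,-0.005],[-0.0005,-0.001,0,-0.005],[-0.0004,-0.0005,0,-0.004],[0,0,0,0],[0,0,0,0]],
])

```text
time: 16.65
ee_pos: [0.5147, -0.0849, 0.2673]
tcp_rot: [179.2, 3.1, -179.6]
wrist_force: [2.2, 5.7, -3.9]
opening: 0.0098
grasp_force: 29.9
```

>>> play_rows([
  [[0.0007,0,0.0012,0],[0.0007,0,0.0012,0],[0.0007,0,0.0012,0],[0.0007,0,0.0012,0],[0,0,0,0]],
])

```text
time: 17.07
ee_pos: [0.5119, -0.0849, 0.2634]
tcp_rot: [179.2, 3.2, -179.6]
wrist_force: [-1.9, 6.1, 1.9]
opening: 0.0097
grasp_force: 30.7
```

>>> play_rows([
  [[0.0007,0,0.0012,0],[0.0007,0,0.0012,0],[0.0007,0,0.0012,0],[0,0,0,0],[0,0,0,0]],
])

```text
time: 17.48
ee_pos: [0.5098, -0.085, 0.2598]
tcp_rot: [179.2, 3.2, -179.6]
wrist_force: [-3.6, 4.4, 3.0]
opening: 0.0099
grasp_force: 30.7
```

>>> play_rows([
  [[0.0006,0,0.0008,0],[0.0006,0,0.0008,0],[0.0005,0,0.0008,0],[0,0,0,0],[0,0,0,0]],
])

```text
time: 17.9
ee_pos: [0.5084, -0.085, 0.2573]
tcp_rot: [179.2, 3.2, -179.6]
wrist_force: [-3.6, 4.6, 2.8]
opening: 0.0095
grasp_force: 30.6
```

>>> play_rows([
  [[0.0005,0,0.0006,0],[0.0004,0,0.0006,0],[0,0,0,0],[0,0,0,0],[0,0,0,0]],
])

```text
time: 18.32
ee_pos: [0.5078, -0.0849, 0.2563]
tcp_rot: [179.2, 3.2, -179.6]
wrist_force: [-1.4, 4.6, 3.9]
opening: 0.0098
grasp_force: 30.6
```

>>> play_rows([
  [[0,0.0007,0.0005,0.005],[0,0.0007,0,0.005],[0,0.0007,0,0.004],[0,0,0,0],[0,0,0,0]],
])

```text
time: 18.73
ee_pos: [0.5077, -0.0832, 0.2563]
tcp_rot: [179.2, 3.3, 179.6]
wrist_force: [-3.9, 2.6, 7.6]
opening: 0.01
grasp_force: 30.7
```

```bash
python3 - <<'E'
from plan import *
import pickle,cv2
o=bot.get_obs();print(o["ee_pos"],o["tcp_rot"],o["wrist_force"])
c=bot.camera("wrist");pickle.dump(c,open("w5.pkl","wb"))
cv2.imwrite("pics/w5.png",cv2.resize(c["img"][:220,120:420],None,fx=2.6,fy=2.6,interpolation=cv2.INTER_CUBIC))
E
```

```text
[ 0.50767802 -0.08321028  0.25631721] [179.24114914   3.25338907 179.56511382] [-3.94847568  2.57019331  7.5880115 ]
```

View pics/w5.png

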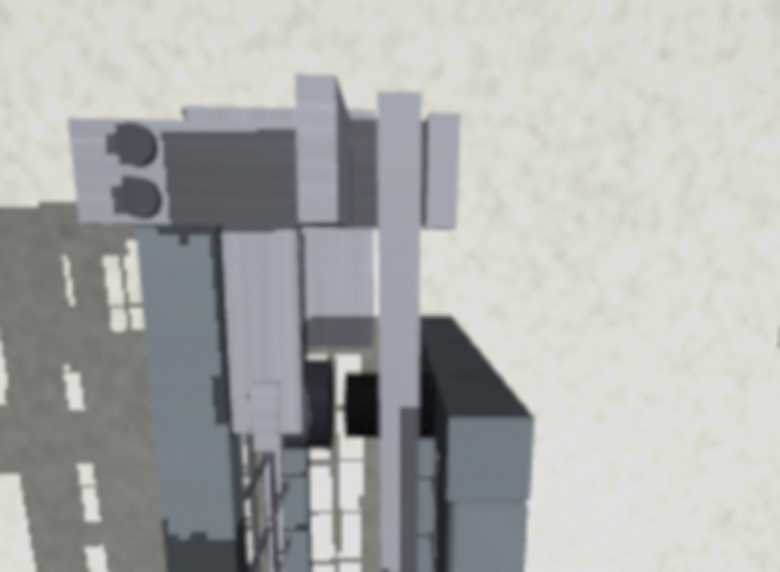

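The bar (cols 380–420) lies in the slot beside the lip (427–460), and the upward reaction shows it's on the floor. Releasing.

>>> play_rows([
  [[0,0,0,0],[0,0,0,0],[0,0,0,0],[0,0,0,0],[0,0,0,0]],
], gripper=0.035)

```text
time: 19.2
ee_pos: [0.508, -0.0836, 0.2543]
tcp_rot: [179.3, 3.1, 179.5]
wrist_force: [0.5, -1.0, 0.5]
opening: 0.035
grasp_force: 0.0
```

>>> play_rows([
  [[0,0,-0.005,0],[0,0,-0.01,0],[0,0,-0.015,0],[0,0,-0.02,0],[0,0,-0.02,0]],
])

```text
time: 19.62
ee_pos: [0.5039, -0.0845, 0.3258]
tcp_rot: [179.3, 3.1, 179.6]
wrist_force: [0.8, -0.2, 0.7]
opening: 0.0349
grasp_force: 0.0
```

>>> play_rows([
  [[0,0,-0.02,0],[0,0,-0.01,0],[0,0,0,0],[0,0,0,0],[0,0,0,0]],
])

```text
time: 20.03
ee_pos: [0.5025, -0.0849, 0.3537]
tcp_rot: [179.3, 3.1, 179.5]
wrist_force: [-0.5, -0.3, -0.2]
opening: 0.0349
grasp_force: 0.0
```

```bash
python3 - <<'E'
from plan import *
import pickle,cv2
o=bot.get_obs();print(o["ee_pos"],o["tcp_rot"],o["wrist_force"])
c=bot.camera("wrist");pickle.dump(c,open("w6.pkl","wb"));print(c["xyz"])
cv2.imwrite("pics/w6.png",cv2.resize(c["img"],None,fx=1.4,fy=1.4,interpolation=cv2.INTER_CUBIC))
E
```

```text
[ 0.50251692 -0.0848834   0.35372588] [179.25088311   3.10190135 179.54874339] [-0.45486487 -0.29914711 -0.18167285]
[ 0.42062204 -0.08693111  0.49202345]
```

View pics/w6.png

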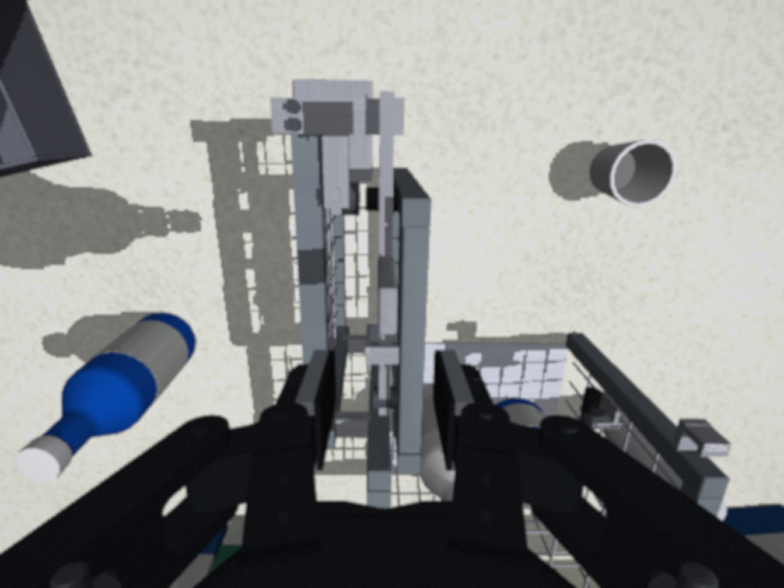

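```bash
python3 - <<'E'
from plan import *
import pickle
c=pickle.load(open("w6.pkl","rb"))
g=c["img"].astype(int).mean(2)
for r in(68,80,92,130):print(r,g[r-1:r+2,255:300].mean(0).round().astype(int).tolist())
P=lambda n,x,y,z:print(n,atz(c,x/1.4,y/1.4,z).round(4))
P("tip",386,93,.229);P("bar at fork L",380,115,.229);P("R",393,115,.229);P("lip in",396,115,.225);P("lip out",404,115,.225);P("bar 240 L",379,240,.229);P("R",393,240,.229)
E
```

```text
68 [163, 163, 163, 164, 161, 152, 138, 143, 156, 161, 169, 184, 197, 201, 200, 193, 178, 166, 163, 163, 163, 163, 163, 163, 164, 167, 180, 195, 200, 202, 205, 206, 207, 208, 210, 212, 211, 211, 211, 210, 208, 208, 208, 209, 210]
80 [162, 162, 162, 162, 158, 143, 112, 94, 91, 91, 91, 91, 91, 92, 95, 110, 138, 158, 162, 163, 163, 162, 163, 163, 163, 163, 163, 163, 163, 164, 163, 164, 167, 182, 202, 210, 210, 211, 213, 214, 215, 214, 210, 207, 204]
92 [163, 164, 163, 164, 160, 144, 113, 93, 90, 90, 90, 90, 89, 90, 94, 110, 137, 156, 161, 161, 161, 161, 162, 162, 162, 162, 163, 164, 163, 163, 164, 165, 173, 192, 211, 216, 214, 214, 215, 215, 215, 215, 215, 215, 214]
130 [70, 98, 126, 136, 137, 135, 128, 116, 113, 114, 116, 119, 121, 121, 123, 134, 150, 158, 160, 160, 160, 160, 159, 160, 155, 130, 78, 42, 45, 52, 55, 55, 55, 55, 55, 55, 56, 56, 55, 55, 56, 61, 79, 119, 167]
tip [ 0.4014 -0.0822  0.229 ]
bar at fork L [ 0.4126 -0.0856  0.229 ]
R [ 0.4127 -0.0783  0.229 ]
lip in [ 0.4126 -0.0765  0.225 ]
lip out [ 0.4126 -0.072   0.225 ]
bar 240 L [ 0.4838 -0.0869  0.229 ]
R [ 0.4839 -0.0783  0.229 ]
```

```bash
python3 -c "
from workcell import bot
print(bot.job_done())"
```

```text
the job is handed in; nothing more can be done
None
```

I lifted the latch bar out of the keeper, swung the gate open and dropped the bar into the hold-back fork. I then let go, backed the arm clear and handed the job in at about 20 s; it returned no verdict. In the last wrist-camera view the bar is in the slot, resting against the near lip.

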